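Pack the cold sample box and put its lid on

TASK

Pack the two blue-capped sample containers, the bottle and the short jar, into the insulated box so that both stand upright inside and nothing stands too high for the lid; the cold pack stays lying at its end of the box, and the jar may stand on it. Then put the lid on so that it sits fully home all round, and let go. Keep the containers upright, set everything down without dropping it, and leave the other things on the bench where they are.

Things in the scene. Friction and masses are not known exactly. Their poses are not given: they have to be found in the camera images.
- bottle_mid (a point): Sample bottle to pack: white, round, 51 mm in diameter, 98 mm tall over all, ribbed blue cap 42 mm in diameter on its top 20 mm; about 150 g. Starts upright on the bench. This point is on its axis half-way up, 49 mm above its underside; z points to the cap. Too tall for the lid to close if it stands on the cold pack.
- jar_mid (a point): Short sample jar to pack: white, round, 52 mm in diameter, 68 mm tall over all, ribbed blue cap 50 mm in diameter on its top 20 mm; about 110 g. Starts upright on the bench. This point is on its axis half-way up, 34 mm above its underside; z points to the cap. It fits under the lid even on the cold pack.
- box_rim (a point): Insulated box, slate grey, white inside, open on top, fixed to the bench: 238 mm (its x) by 158 mm (its y) outside, 124 mm high; walls and floor 14 mm thick, so 210 by 130 mm and 110 mm deep inside. This point is the centre of its mouth, level with the flat top of the rim; z points up.
- pack_top (a point): Hard light-blue cold pack, 82 mm (its x, along the box) by 118 mm (its y) by 28 mm thick, about 280 g, lying loose on the box floor at the end towards the box's own -x; the rest of the floor is bare. This point is the centre of its top face; z points up.
- lid_grip (a point): Lid of the box, slate grey, about 300 g, lying on the bench right way up at the start. On top, along its x, a black bar handle 120 mm long, 20 mm wide, 15 mm thick on two end posts, 22 mm of free height beneath. This point is the middle of the bar, 52.5 mm above the lid's underside; z up. Lift-off; goes on either way round.
- lid_seat (a point): The lid again: centre of the underside of its flange (238 mm along its x, 158 mm along its y, 16 mm thick), 45.5 mm below the middle of the bar. Below it a white plug 204 by 124 mm (200 by 120 at its lower edge), 7 mm deep, drops into the box's mouth with 3 mm to spare each side. This point meets the centre of the mouth when the lid is home.
- stock_mid (a point): Bystander: taller white bottle with a yellow label and an orange cap, 61 mm in diameter, 132 mm tall, standing on the bench among the sample containers. This point is its centre, half-way up.
- rack_mid (a point): Bystander: clear rack with six orange-capped tubes, about 80 by 117 mm, 117 mm tall. This point is its centre, half-way up.
- gloves_mid (a point): Bystander: dark blue glove carton, 120 by 235 by 75 mm. This point is its centre, half-way up.
Things that resemble listed ones, but are neither listed nor needed, are in the scene too. Leave any orange look-alike of the part that bears pack_top alone.

How it is judged:
By the outcome, as a careful person would: the job done as asked, in the order asked, and still so for the second after the job is handed in, with the robot touching nothing.
It also fails if it takes over 72 s, if anything falls off the work surface, if the arm or the gripper's body presses on something with over 40 N, if the wrist force passes 120 N, or if a joint passes its speed limit or range.

ROBOT

A 6-joint arm with a two-finger parallel gripper is mounted at the origin on the work surface. World frame = base frame: x ahead of the robot, y to its left, z up, the work surface at z = 0. Lengths are in m, angles in rad, forces in N, time in s.
With the tool pointing down it reaches from about 0.35 to 0.775 m from the base axis. Payload 7.3 kg.
Tool frame: the origin (TCP) lies between the finger pads; the fingertips stand 14 mm ahead of it and the grasp point (between the pads) lies 5 mm behind it; z points along the fingers, y is the line along which they close (so a half turn about z gives the same grasp; the last joint's range is limited). The gripper opens to 92 mm and grips with 3 to 60 N. Pads are 19 mm wide; open, the fingers measure 130 mm over their backs; the gripper's body (75 mm by 190 mm) begins 47 mm behind the grasp point.
Start: joints at [1.156, 0.342, 1.524, -0, 1.275, -0.146], TCP at [0.139, 0.506, 0.241] pointing down, gripper open.
Joint ranges: [-2.53, 2.53], [-0.77, 2.02], [0.04, 2.7], [-1, 4.14], [0.28, 2.66], [-3.11, 3.11]. Speed limits (rad/s): [2.57, 2.57, 3.14, 3.14, 3.14, 3.14].

INTERFACE

Orientations are given as a rotation vector (axis times angle).
In Python, from workcell import arm gives the robot as it stands. Calls block until the motion is done:
- arm.movep(position, orientation): joint-space move of the TCP to a pose.
- arm.line_to(position, rotation=None, velocity=0.15): straight line of the TCP; rotation=None keeps the orientation; velocity is the mean speed in m/s.
- arm.movej(angles): joint-space move.
- arm.move_gripper(opening, squeeze=None): finger opening in m; squeeze is the grip in N (None keeps the last); returns when the fingers have stopped.
- arm.wait(seconds).
- arm.solve_ik(position, orientation): joint angles nearest the present ones, or None.
- arm.get_state(): the state.
- arm.snapshot(name): name is "side" or "top"; returns a dict with "color" (420x560x3 uint8, blue, green, red), "range_z" (420x560 float32, m along the optical axis (not along the pixel's ray), 0 where there is no reading), "fx", "fy", "cx", "cy" (pixels), "k1" (the pictures are not rectified: a ray, as slopes to the right and down, at radius r is drawn at 1 + k1 r^2 times it, then the intrinsics apply), "camera_from_world" (4x4, takes a point from world to camera coordinates). Camera axes: x right, y down, z forward; pixel columns grow to the right and rows downward; lengths in m; the calibration is good to about 2 mm. A picture is of the moment at which its call begins.
A pose or a line that the arm cannot do raises arm.IKError and nothing moves.
- arm.job_done(): hands the job in; it is judged then, once.
Trained networks look in a picture, given as the dict that the camera call returned (one of the last four; its "shot" number tells which), for a name from the list of things; names that differ only in an ending like _2 or _b are one class to them, and where a whole thing is asked for, a point or a joint stands for the part that bears it (a point fixed in the world has none). Each returns a list of dicts, best first, with "p" (0 to 1); they miss things now and then, are a little off and sometimes report something else, mostly with a low value. They report only what shows in the picture. A call takes as long as a camera call. They do not tell look-alikes from the thing itself.
- arm.look_for(target, picture): "centre" ([row, column] in pixels, amid what is visible of it).
- arm.tip_of(target, picture): "centre" ([row, column] in pixels: a listed point, or the origin of a listed thing).
The state is a dict: "time_s": time; "q": joint angles; "qvel": joint speeds; "joint_torque": joint torques, N m; "tcp_pos": TCP position; "ee_rot": TCP orientation; "force": force on the tool from outside, world axes, zero at the start; "wrist_torque": the same for the moment, N m; "finger_gap": finger opening in m; "grasp_force": force on a finger pad.
Only numpy, scipy, OpenCV 4.12 (cv2) and the standard library are available. Lean on these libraries where they do the work, as an engineer would, in place of code of your own. Each camera call takes 0.05 s, during which the arm holds its last target. There are 200 camera calls.

## Working session

There is one attempt and no reset: what is moved stays moved. The work goes in short steps, each a Python script; the robot and the scene stay as the last script left them, time stands still between calls to the robot, and variables do not carry over. Pictures are saved under pics/ and viewed, at most 10 in all, crops included, and the job is handed in when it is done.

```bash
ls; mkdir -p pics; cat > h.py <<'E'
import numpy as np, cv2
from workcell import arm
def ray(s,px):
    u=np.array([[[px[1],px[0]]]],float)
    K=np.array([[s["fx"],0,s["cx"]],[0,s["fy"],s["cy"]],[0,0,1.]])
    # distortion: d = u*(1+k1 r^2)
    x=cv2.undistortPoints(u,K,np.array([s["k1"],0,0,0,0.]))[0,0]
    return np.array([x[0],x[1],1.])
def at_z(s,px,z):
    T=np.linalg.inv(s["camera_from_world"]); d=T[:3,:3]@ray(s,px); o=T[:3,3]
    return o+d*(z-o[2])/d[2]
def at_depth(s,px):
    T=np.linalg.inv(s["camera_from_world"]); r,c=int(round(px[0])),int(round(px[1]))
    w=s["range_z"][max(0,r-1):r+2,max(0,c-1):c+2]; w=w[w>0]
    if len(w)==0: return None
    return T[:3,:3]@(ray(s,px)*np.median(w))+T[:3,3]
def cloud(s):
    K=np.array([[s["fx"],0,s["cx"]],[0,s["fy"],s["cy"]],[0,0,1.]])
    h,w=s["range_z"].shape
    g=np.stack(np.meshgrid(np.arange(w),np.arange(h)),-1).reshape(-1,1,2).astype(float)
    x=cv2.undistortPoints(g,K,np.array([s["k1"],0,0,0,0.]))[:,0]
    z=s["range_z"].reshape(-1,1)
    P=np.hstack([x*z,z]); T=np.linalg.inv(s["camera_from_world"])
    P=P@T[:3,:3].T+T[:3,3]; P[z[:,0]<=0]=np.nan
    return P.reshape(h,w,3)
E
python3 - <<'E'
from h import *
np.set_printoptions(precision=4,suppress=True)
for n in("top","side"):
    s=arm.snapshot(n); cv2.imwrite(f"pics/{n}0.png",s["color"]); np.savez(f"{n}0.npz",**{k:v for k,v in s.items()})
    T=np.linalg.inv(s["camera_from_world"]);print(n,T[:3,3],T[:3,2],s["fx"],s["k1"])
    for t in["bottle_mid","jar_mid","box_rim","pack_top","lid_grip","lid_seat","stock_mid","rack_mid"]:
        for d in arm.tip_of(t,s)[:3]: print(t,np.round(d["centre"]),round(d["p"],2),at_depth(s,d["centre"]))
print(arm.get_state()["ee_rot"],arm.get_state()["time_s"])
E
```

```text
pics
top [ 0.4596 -0.0597  1.5895] [ 0.0562  0.0108 -0.9984] 526.4236427449055 -0.11953846321146154
bottle_mid [247. 173.] 0.68 [0.4309 0.265  0.0986]
jar_mid [220. 122.] 0.59 [0.5092 0.4234 0.0678]
box_rim [198. 363.] 0.7 [ 0.5739 -0.2865  0.0144]
pack_top [287. 365.] 0.96 [ 0.3099 -0.2888  0.0274]
pack_top [221. 357.] 0.9 [ 0.5059 -0.2644  0.043 ]
pack_top [191. 189.] 0.58 [0.5886 0.2151 0.1333]
lid_grip [206. 265.] 0.87 [0.548  0.0036 0.0598]
lid_seat [208. 267.] 0.78 [ 0.545  -0.0008  0.0605]
stock_mid [191. 188.] 0.89 [0.5889 0.2155 0.1339]
rack_mid [120. 291.] 0.9 [ 0.7912 -0.071   0.117 ]
side [0.4229 0.9006 0.9004] [ 0.1129 -0.7526 -0.6487] 447.7423450334507 0.011262129590884604
bottle_mid [319. 325.] 0.9 [0.4241 0.2928 0.0726]
jar_mid [382. 278.] 0.6 [0.5072 0.4514 0.0666]
box_rim [158. 298.] 0.59 [ 0.5533 -0.3301  0.0787]
pack_top [180. 225.] 0.93 [ 0.784  -0.2467  0.0308]
pack_top [182. 371.] 0.6 [ 0.31   -0.2877  0.0279]
pack_top [182. 311.] 0.46 [ 0.4987 -0.1856  0.0907]
lid_grip [233. 287.] 0.77 [0.5458 0.0129 0.0578]
lid_seat [242. 285.] 0.93 [0.5527 0.0149 0.0237]
lid_seat [382. 277.] 0.65 [0.5088 0.4509 0.0689]
stock_mid [158. 298.] 0.46 [ 0.5539 -0.3296  0.0782]
rack_mid [205. 208.] 0.86 [ 0.773  -0.0302  0.1032]
[0.4209 3.1133 0.0002] 0.9
```

View pics/top0.png

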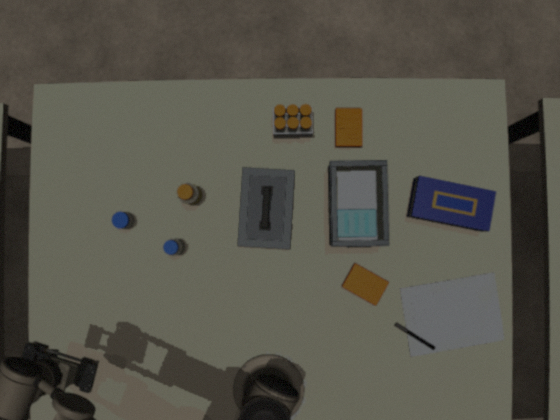

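View pics/side0.png

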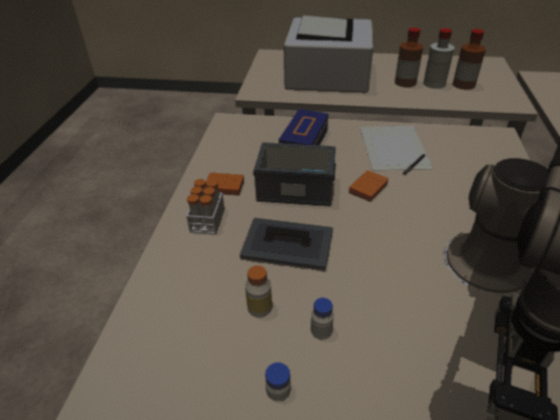

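The top view shows two blue caps, at (247,173) with z≈0.099 (bottle) and (220,122) with z≈0.068 (jar). The orange-capped (191,188) is stock. Lid is at (208,266), with its bar along world x. The box is at (203,358), with the teal pack in its near (-x) end at (221,357). The orange look-alikes at (285,365) and (127,348) are to be left alone. Next I'll get precise poses from depth, plus one close crop.

```bash
cat >> h.py <<'E'
def blob(s,P,zlo,zhi,xy,rad,zp):
    """mask of points in a height band near xy -> outline on plane zp -> (centre,size,yaw of long side), centroid"""
    m=((P[...,2]>zlo)&(P[...,2]<zhi)&(np.hypot(P[...,0]-xy[0],P[...,1]-xy[1])<rad)).astype(np.uint8)
    m=cv2.morphologyEx(m,cv2.MORPH_CLOSE,np.ones((3,3),np.uint8))
    c=max(cv2.findContours(m,cv2.RETR_EXTERNAL,cv2.CHAIN_APPROX_NONE)[0],key=cv2.contourArea)
    f=cv2.drawContours(np.zeros_like(m),[c],-1,1,-1)
    W=np.array([at_z(s,(p[1],p[0]),zp)[:2] for p in np.argwhere(f)[:,::-1]])
    r=cv2.minAreaRect((W*1000).astype(np.float32)); mu=W.mean(0)
    ev,V=np.linalg.eigh(np.cov((W-mu).T)); yaw=np.arctan2(V[1,1],V[0,1])
    if yaw>np.pi/2: yaw-=np.pi
    if yaw<-np.pi/2: yaw+=np.pi
    return dict(rect=np.round(r[0]+r[1]+(r[2],),1),mean=mu.round(4),yawdeg=round(np.degrees(yaw),2),z=round(float(np.nanmedian(P[...,2][m>0])),4),n=int(m.sum()),std=np.sqrt(ev).round(4))
E
cat > meas.py <<'E'
from h import *
np.set_printoptions(precision=4,suppress=True)
for n in("top","side"):
    s=dict(np.load(n+"0.npz",allow_pickle=True)); s={k:(v.item() if v.ndim==0 else v) for k,v in s.items()}
    P=cloud(s); print(n)
    print("bottle",blob(s,P,.088,.108,(.431,.265),.06,.098))
    print("jar",blob(s,P,.058,.078,(.509,.423),.06,.068))
    print("stock",blob(s,P,.12,.145,(.589,.2155),.06,.132))
    print("box",blob(s,P,.115,.133,(.56,-.275),.16,.124))
    print("lid",blob(s,P,.014,.032,(.548,0),.16,.023))
    print("bar",blob(s,P,.05,.07,(.548,0),.1,.060))
    print("pack",blob(s,P,.034,.05,(.506,-.264),.12,.042))
s=dict(np.load("top0.npz",allow_pickle=True))["color"]
a=cv2.resize(s[170:270,100:220],None,fx=4,fy=4,interpolation=2);b=cv2.resize(s[150:250,230:310],None,fx=4,fy=4);c=cv2.resize(s[150:250,320:400],None,fx=4,fy=4)
o=np.hstack([a,b,c]);o=cv2.resize(o,(800,int(o.shape[0]*800/o.shape[1])));cv2.imwrite("pics/crop0.png",cv2.convertScaleAbs(o,alpha=1.8))
E
python3 meas.py
```

```text
top
bottle {'rect': array([433.2, 271.8,  40.5,  37. ,  90. ]), 'mean': array([0.4327, 0.2729]), 'yawdeg': np.float64(70.35), 'z': 0.0977, 'n': 173, 'std': array([0.0101, 0.0113])}
jar {'rect': array([511.8, 430.9,  54.3,  44.1,  89.7]), 'mean': array([0.5117, 0.4306]), 'yawdeg': np.float64(84.88), 'z': 0.0677, 'n': 230, 'std': array([0.012 , 0.0136])}
stock {'rect': array([587.2, 225.5,  42.2,  39.6,   0.3]), 'mean': array([0.5866, 0.2267]), 'yawdeg': np.float64(26.75), 'z': 0.1322, 'n': 194, 'std': array([0.0108, 0.0114])}
box {'rect': array([ 552.8, -260.3,  242.3,  161.2,    0.4]), 'mean': array([ 0.5523, -0.2603]), 'yawdeg': np.float64(0.51), 'z': 0.1228, 'n': 1556, 'std': array([0.0463, 0.07  ])}
lid {'rect': array([545.9,   4.1, 157.8, 237.6,  86.2]), 'mean': array([0.5454, 0.004 ]), 'yawdeg': np.float64(-3.7), 'z': 0.0236, 'n': 3921, 'std': array([0.0456, 0.0686])}
bar {'rect': array([546.5,   3.7,  20.1, 117.7,  86.1]), 'mean': array([0.5457, 0.0039]), 'yawdeg': np.float64(-3.75), 'z': 0.059, 'n': 281, 'std': array([0.0058, 0.0343])}
pack {'rect': array([ 528.7, -268.4,  124
[... 685 characters left out ...]
': array([ 554.1, -253. ,  240.8,  177.9,    0.5]), 'mean': array([ 0.5528, -0.2508]), 'yawdeg': np.float64(-0.46), 'z': 0.1229, 'n': 1067, 'std': array([0.0501, 0.0694])}
lid {'rect': array([547.6,   9.1, 167.5, 237.8,  86.2]), 'mean': array([0.5458, 0.0123]), 'yawdeg': np.float64(-4.32), 'z': 0.024, 'n': 3146, 'std': array([0.0477, 0.0687])}
bar {'rect': array([546.8,  10.1,  30. , 119.6,  86.2]), 'mean': array([0.5459, 0.0095]), 'yawdeg': np.float64(-4.64), 'z': 0.0588, 'n': 312, 'std': array([0.0083, 0.0343])}
pack {'rect': array([ 518.1, -184.4,   23. ,  160.5,   89.2]), 'mean': array([ 0.5164, -0.1847]), 'yawdeg': np.float64(-0.1), 'z': 0.0425, 'n': 403, 'std': array([0.006 , 0.0472])}
```

View pics/crop0.png

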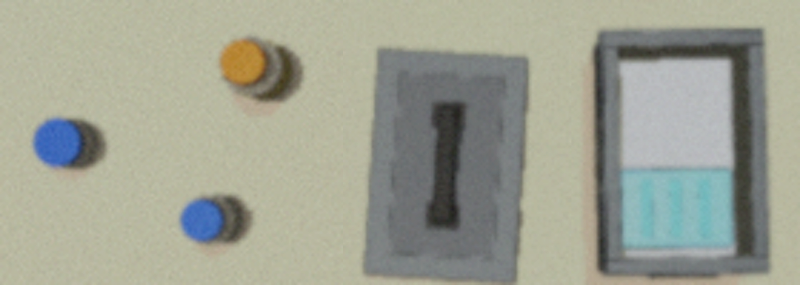

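Crop confirms it: blue-capped bottle (lower) and jar (left), and the teal pack in the near end of the box with bare floor beyond. Measured heights match the spec. Now the bottle.

```bash
cat >> h.py <<'E'
from scipy.spatial.transform import Rotation as R
def down(yaw): return (R.from_euler('z',yaw)*R.from_euler('y',np.pi)).as_rotvec()
BOX=np.array([.5528,-.2603]); BYAW=np.radians(.45)
def st(tag=""):
    s=arm.get_state(); print(tag,"t%.1f"%s["time_s"],np.round(s["tcp_pos"],4),"F",np.round(s["force"],1),"gap %.4f g %.1f"%(s["finger_gap"],s["grasp_force"]),"q6 %.2f"%s["q"][5]); return s
def lower(z_expect,thr=1.5,above=.004,below=.006,step=.001):
    p=np.array(arm.get_state()["tcp_pos"]); p[2]=z_expect+above; arm.line_to(p,velocity=.12); arm.wait(.15)
    f0=arm.get_state()["force"][2]
    while p[2]>z_expect-below:
        p[2]-=step; arm.line_to(p,velocity=.03)
        s=arm.get_state()
        if s["force"][2]-f0>thr: break
    st("down f0 %.1f"%f0)
def pick_place(xy,zg,xyto,zto,release=.066,hop=.16):
    arm.movep([*xy,zg+.09],down(0)); arm.line_to([*xy,zg],velocity=.15)
    arm.move_gripper(.03,squeeze=15); st("grip")
    arm.line_to([*xy,zg+hop],velocity=.2); s=st("lift")
    if s["finger_gap"]<.035: raise SystemExit("missed")
    arm.line_to([*xyto,zg+hop],rotation=down(BYAW),velocity=.25); st("over")
    lower(zto)
    arm.move_gripper(release); arm.wait(.1)
    arm.line_to([*xyto,zg+hop],velocity=.2); st("out")
E
python3 - <<'E'
from h import *
for p in[(.4327,.2725,.16),(.4327,.2725,.069),(.605,-.261,.083),(.605,-.261,.25),(.5118,.431,.04),(.5,-.262,.08),(.553,-.26,.17)]:
    print(p,arm.solve_ik(list(p),down(0)))
pick_place((.4327,.2725),.069,(.605,-.2605),.083)
s=arm.snapshot("top"); P=cloud(s); print(blob(s,P,.102,.118,(.605,-.26),.04,.112))
E
```

```text
(0.4327, 0.2725, 0.16) [ 4.12051611e-01  3.98836676e-01  1.67999853e+00 -4.44089210e-16
  1.06275745e+00 -1.15874472e+00]
(0.4327, 0.2725, 0.069) [ 4.12051611e-01  5.25141860e-01  1.77571665e+00 -4.44089210e-16
  8.40734148e-01 -1.15874472e+00]
(0.605, -0.261, 0.083) [-0.52349583  0.72879222  1.31219366  0.          1.10060677 -2.09429216]
(0.605, -0.261, 0.25) [-0.52349583  0.59203249  1.09138983  0.          1.45817034 -2.09429216]
(0.5118, 0.431, 0.04) [ 5.85472785e-01  7.95535637e-01  1.30884621e+00 -4.44089210e-16
  1.03721080e+00 -9.85323541e-01]
(0.5, -0.262, 0.08) [-0.61842386  0.58513477  1.6142082   0.          0.94224969 -2.18922019]
(0.553, -0.26, 0.17) [-0.5648484   0.55779859  1.37609251  0.          1.20770155 -2.13564473]
grip t3.8 [0.4329 0.2727 0.0692] F [0.5 2.1 1.4] gap 0.0503 g 15.0 q6 -1.16
lift t4.8 [0.432  0.2721 0.2277] F [ 0.2 -0.7 -2.2] gap 0.0503 g 15.0 q6 -1.16
over t7.2 [ 0.605  -0.2597  0.2292] F [ 0.6 -0.  -1. ] gap 0.0503 g 15.0 q6 -2.10
down f0 -1.6 t9.6 [ 0.6051 -0.2598  0.0832] F [0.4 0.6 0. ] gap 0.0503 g 15.0 q6 -2.10
out t11.1 [ 0.6045 -0.2602  0.2276] F [ 0.3 -0.7 -0.1] gap 0.0658 g 0.0 q6 -2.10
{'rect': array([ 617. , -257.4,   11.3,   14.2,   89.2]), 'mean': array([ 0.6164, -0.2576]), 'yawdeg': np.float64(8.94), 'z': 0.1119, 'n': 41, 'std': array([0.0036, 0.0046])}
```

Bottle stands at top z = 0.112, as expected. Now the jar.

```bash
python3 - <<'E'
from h import *
q=arm.get_state()
arm.line_to([.5118,.4315,.2],rotation=down(0),velocity=.35)
arm.move_gripper(.085)
pick_place((.5118,.4315),.039,(.500,-.2610),.081)
arm.line_to([.5457,.0039,.2],rotation=down(np.radians(-3.75)),velocity=.25); arm.move_gripper(.06)
s=arm.snapshot("top"); np.savez("top1.npz",**s); P=cloud(s)
print("jar",blob(s,P,.1,.117,(.5,-.26),.04,.110)); print("bottle",blob(s,P,.102,.118,(.605,-.26),.045,.112))
print("box",blob(s,P,.119,.13,(.5528,-.26),.16,.124))
cv2.imwrite("pics/p1.png",cv2.convertScaleAbs(cv2.resize(s["color"][140:260,220:420],None,fx=4,fy=4,interpolation=2),alpha=1.8))
st("end")
E
```

```text
grip t15.7 [0.5119 0.4316 0.0392] F [ 0.4 -0.4  2.5] gap 0.0513 g 15.0 q6 -0.98
lift t16.6 [0.5112 0.4311 0.1974] F [-0.3 -0.2 -1.9] gap 0.0514 g 15.0 q6 -0.98
over t19.5 [ 0.5001 -0.2604  0.199 ] F [-0.3  0.1 -0.8] gap 0.0517 g 15.0 q6 -2.20
down f0 -0.6 t22.0 [ 0.5003 -0.2605  0.0811] F [-2.   1.4  9.5] gap 0.0518 g 15.0 q6 -2.19
out t23.4 [ 0.4995 -0.2606  0.1979] F [ 0.6 -0.6 -0.2] gap 0.0659 g 0.0 q6 -2.20
jar {'rect': array([ 498.5, -260.3,   48. ,   47.9,   89.3]), 'mean': array([ 0.4991, -0.2597]), 'yawdeg': np.float64(74.66), 'z': 0.1097, 'n': 256, 'std': array([0.0126, 0.0129])}
bottle {'rect': array([ 603.5, -257.9,   41.9,   40.3,   44.4]), 'mean': array([ 0.6032, -0.2572]), 'yawdeg': np.float64(-19.6), 'z': 0.1115, 'n': 181, 'std': array([0.0106, 0.0109])}
box {'rect': array([ 5.528e+02, -2.607e+02,  2.422e+02,  1.599e+02,  5.000e-01]), 'mean': array([ 0.5525, -0.261 ]), 'yawdeg': np.float64(0.73), 'z': 0.1234, 'n': 1378, 'std': array([0.0455, 0.0693])}
end t25.0 [0.5457 0.0036 0.2   ] F [-0.6 -0.2  1.1] gap 0.0602 g 0.0 q6 -1.64
```

View pics/p1.png

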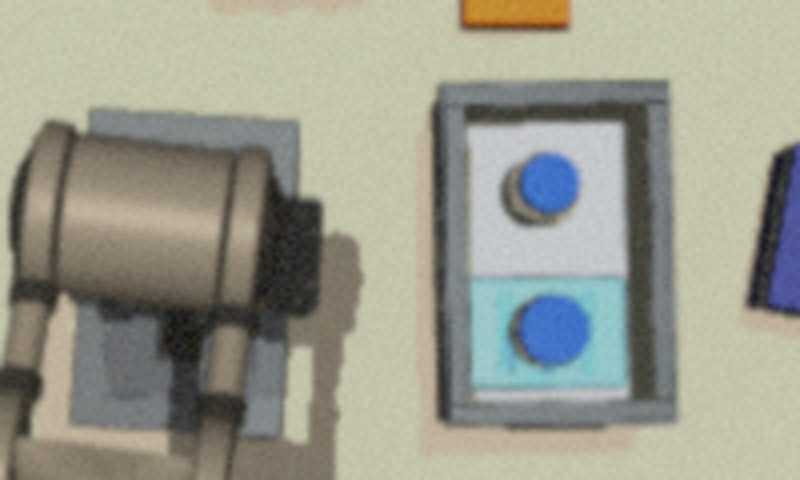

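Bottle at (185,548) on the bare floor and jar at (330,552) on the pack, both upright and lower than the rim. Now the lid: grasp it, hover over the box and check from both cameras.

```bash
python3 - <<'E'
from h import *
L=(.5457,.0039)
arm.line_to([*L,.0475],velocity=.12); st("at"); arm.move_gripper(.01,squeeze=40); st("grip")
arm.line_to([*L,.26],velocity=.2); st("lift")
B=(.5528,-.2607)
arm.line_to([*B,.26],rotation=down(np.radians(.45)),velocity=.2)
arm.line_to([*B,.1645+.02],velocity=.1); arm.wait(.3); st("hover")
for n in("top","side"):
    s=arm.snapshot(n); np.savez(n+"2.npz",**s); P=cloud(s)
    print(n,blob(s,P,.148,.168,B,.16,.160))
    r=(slice(130,250),slice(300,420)) if n=="top" else (slice(110,230),slice(220,380))
    cv2.imwrite(f"pics/{n}2.png",cv2.convertScaleAbs(cv2.resize(s["color"][r],None,fx=5,fy=5,interpolation=2),alpha=1.8))
E
```

```text
at t26.4 [0.5462 0.0039 0.0482] F [-0.5  0.1 -0.2] gap 0.0599 g 0.0 q6 -1.64
grip t27.1 [0.5457 0.0039 0.0475] F [-0.5 -0.7  1.4] gap 0.0196 g 40.0 q6 -1.64
lift t28.4 [0.545  0.004  0.2587] F [ 0.5 -0.1 -4. ] gap 0.0197 g 40.0 q6 -1.64
hover t31.1 [ 0.5529 -0.2608  0.185 ] F [ 0.1 -0.6 -4.2] gap 0.0193 g 40.0 q6 -2.14
top {'rect': array([ 491.6, -269.1,  109.6,   90.3,   62.6]), 'mean': array([ 0.483 , -0.2721]), 'yawdeg': np.float64(86.28), 'z': 0.1609, 'n': 1843, 'std': array([0.0213, 0.0317])}
side {'rect': array([ 5.549e+02, -2.511e+02,  2.371e+02,  1.762e+02,  5.000e-01]), 'mean': array([ 0.5527, -0.2369]), 'yawdeg': np.float64(1.86), 'z': 0.1612, 'n': 2073, 'std': array([0.0466, 0.0727])}
```

View pics/top2.png

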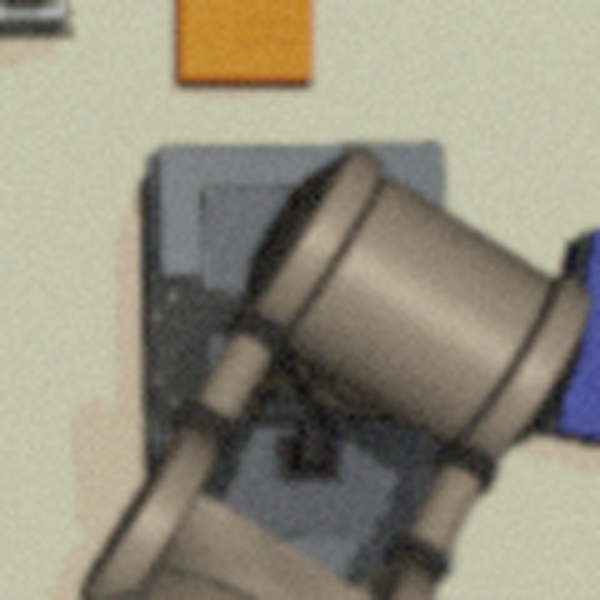

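View pics/side2.png

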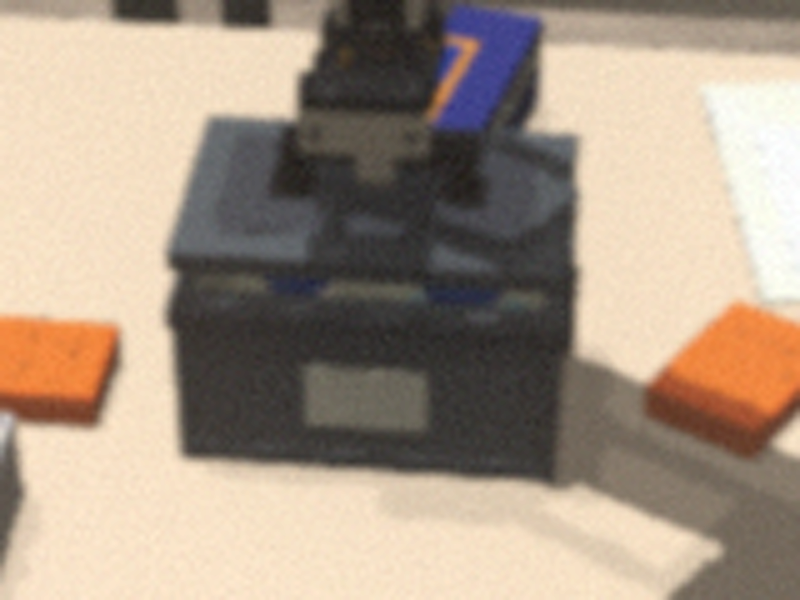

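The lid hovers squarely over the mouth. Its side-view x-centre and yaw agree with the box to within about 1 mm. Lowering under force watch.

```bash
python3 - <<'E'
from h import *
p=np.array([.5528,-.2607,.1645+.010]); arm.line_to(p,velocity=.08); arm.wait(.15)
f0=np.array(arm.get_state()["force"]); st("pre")
while p[2]>.1645-.005:
    p[2]-=.001; arm.line_to(p,velocity=.03); s=arm.get_state(); f=np.array(s["force"])-f0
    print(round(p[2],4),np.round(s["tcp_pos"],4),np.round(f,1))
    if f[2]>6: break
st("end")
E
```

```text
pre t31.6 [ 0.5529 -0.2608  0.1746] F [ 0.3  0.  -3.7] gap 0.0196 g 40.0 q6 -2.14
0.1735 [ 0.5528 -0.2607  0.1735] [-0.2  0.9 -0.2]
0.1725 [ 0.5528 -0.2607  0.1724] [-0.4  0.4 -0.4]
0.1715 [ 0.5528 -0.2607  0.1714] [0.3 0.3 0.2]
0.1705 [ 0.5528 -0.2607  0.1704] [ 0.1  0.1 -0.3]
0.1695 [ 0.5527 -0.2607  0.1694] [-0.2 -0.3 -0.9]
0.1685 [ 0.5528 -0.2607  0.1684] [0.1 0.2 0.6]
0.1675 [ 0.5528 -0.2607  0.1674] [-0.7  0.7 -0.1]
0.1665 [ 0.5528 -0.2607  0.1664] [-1.6 -0.4 -0.1]
0.1655 [ 0.5528 -0.2607  0.1654] [-0.2 -0.2  0.1]
0.1645 [ 0.5529 -0.2608  0.1646] [-0.5 -1.   1.1]
0.1635 [ 0.5529 -0.2607  0.1645] [-3.2  0.8  9.9]
end t34.3 [ 0.5529 -0.2607  0.1645] F [-2.9  0.8  6.2] gap 0.0196 g 40.0 q6 -2.14
```

It seated at exactly the expected height (0.1645). Releasing, withdrawing and checking.

```bash
python3 - <<'E'
from h import *
arm.move_gripper(.05); arm.wait(.2)
arm.line_to([.5528,-.2607,.26],velocity=.15); st("up")
arm.line_to([.45,.10,.30],rotation=down(0),velocity=.25); arm.wait(.3); st("away")
s=arm.snapshot("top"); P=cloud(s)
print("flange",blob(s,P,.13,.15,(.5528,-.26),.16,.14)); print("stock",blob(s,P,.12,.145,(.589,.2155),.06,.132))
m=(P[...,2]>.132)&(P[...,2]<.148)&(np.hypot(P[...,0]-.5528,P[...,1]+.26)<.15)
A=np.c_[P[m][:,:2]-[.5528,-.26],np.ones(m.sum())];print("plane slope x,y,z0",np.linalg.lstsq(A,P[m][:,2],rcond=None)[0].round(4))
s2=arm.snapshot("side")
cv2.imwrite("pics/end.png",cv2.convertScaleAbs(np.hstack([cv2.resize(s["color"][140:260,300:420],(400,400)),cv2.resize(s2["color"][110:230,230:350],(400,400))]),alpha=1.8))
E
```

```text
up t36.0 [ 0.5524 -0.2605  0.259 ] F [ 0.3 -0.   0.2] gap 0.0501 g 0.0 q6 -2.14
away t38.0 [0.4501 0.0996 0.2999] F [ 0.4  0.2 -0.9] gap 0.0499 g 0.0 q6 -1.52
flange {'rect': array([ 553.4, -259.3,  157.4,  235.8,   89.8]), 'mean': array([ 0.5529, -0.2588]), 'yawdeg': np.float64(0.79), 'z': 0.1405, 'n': 4496, 'std': array([0.0452, 0.0687])}
stock {'rect': array([5.872e+02, 2.255e+02, 4.230e+01, 3.960e+01, 3.000e-01]), 'mean': array([0.5866, 0.2267]), 'yawdeg': np.float64(24.4), 'z': 0.1317, 'n': 194, 'std': array([0.0108, 0.0114])}
plane slope x,y,z0 [0.0005 0.     0.1405]
```

View pics/end.png

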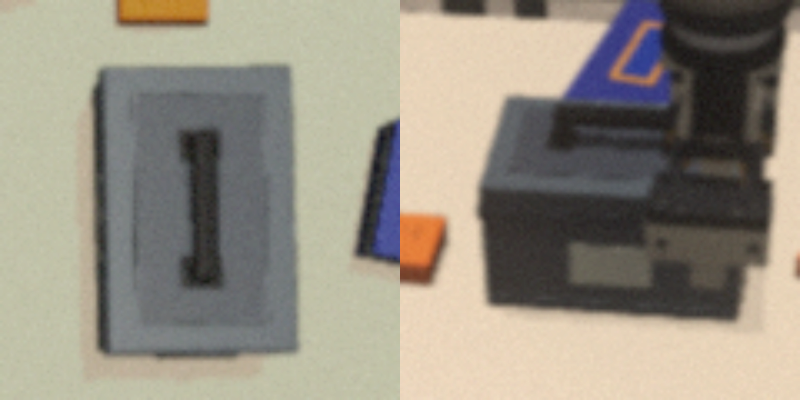

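The lid is flush all round: flange top at 0.1405 against 0.140 expected, with zero slope. The bystanders haven't moved.

```bash
python3 -c "
from h import *
print(arm.job_done())"
```

```text
the job is handed in; nothing more can be done
None
```

The job is handed in at about 38 s of the 72 s allowed: the bottle stands upright on the box floor, the jar stands upright on the cold pack, and the lid is released and level all round at its expected height.

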